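Set the flip tags of the sample rack to match its vials

ROBOT

A 6-joint arm with a two-finger parallel gripper is mounted at the origin on a cart in front of the work surface, level with it; the furniture and walls round the work are solid. World frame = base frame: x ahead of the robot, y to its left, z up, the work surface at z = 0. Lengths are in mm, angles in rad, forces in N, time in s.
With the tool pointing down it reaches from about 300 to 850 mm from the base axis. Payload 4.2 kg.
Tool frame: the origin (TCP) lies between the finger pads; the fingertips stand robot.tcp_to_tips ahead of it and the grasp point (between the pads) lies 11 mm behind it (robot.tcp_to_tips is the distance from the TCP to the fingertips, in mm); z points along the fingers, y is the line along which they close (so a half turn about z gives the same grasp; the last joint's range is limited). The gripper opens to 91 mm and grips with 3 to 60 N. Pads are 32 mm wide; open, the fingers measure 118 mm over their backs; the gripper's body (76 mm by 178 mm) begins 60 mm behind the grasp point.
Start: joints at [-0.02, 0.32, 1.565, -0, 1.257, -0.02], TCP at [575.015, 0, 221.976] pointing down, gripper open.
Joint ranges: [-3.11, 3.11], [-0.84, 2.01], [0.21, 2.61], [-1.34, 4.49], [0.05, 2.63], [-2.56, 2.56]. Speed limits (rad/s): [2.57, 2.57, 3.14, 3.14, 3.14, 3.14].

INTERFACE

Orientations are given as a 3x3 rotation matrix whose columns are the frame's x, y, z axes.
In Python, from bench import robot gives the robot as it stands.
- The arm moves only by the tool jog_arm, never from a script. Its argument "plan" is a list that holds one entry, the list of rows, each a list of 5 numbers: the shift along the tool's x, y, z in mm, then the turn about the tool's z in rad, then the gripper's target within -1 to 1 (fully open at 1, half-way at 0, shut at -1). In form: [[[dx, dy, dz, twist, grip], ...]]. A call has 1 to 10 rows; each row is the pose to reach, as a shift and turn from the pose commanded when the call began, along the tool's axes at that moment; what a row does not reach only later rows make up. A row lasts 1/10 s, in which the tool goes at most 50 mm and 8.59 degrees, less where a joint would pass 70% of its speed; a pose out of reach is approached as far as the arm can. A call with a gripper value outside its range is refused whole. The fingers move at their own pace and stop on an object; the grip force is fixed at half the most. Time passes only in rows, so rows that repeat a pose let the fingers close. It gives the time, the measured TCP pose, the force, the opening and the grip force at its end, in the units of the state.
- robot.get_obs(): the state, without advancing time (a new reading comes with each control period).
- robot.snapshot(name): name is "scene" or "side" or "wrist"; returns a dict with "pixels" (420x560x3 uint8, red, green, blue), "range_z" (420x560 float32, mm along the optical axis (not along the pixel's ray), 0 where there is no reading), "K" (3x3 intrinsics, pixels), "rvec" (rotation vector, rad) and "tvec" (3), from world to camera coordinates, as OpenCV has them; the wrist camera has in their place "mount" (4x4, takes a point from camera to tool coordinates, whose origin is the TCP and whose axes are the flange's). Camera axes: x right, y down, z forward; pixel columns grow to the right and rows downward; lengths in mm; the calibration is good to about 2 mm. A picture is of the moment at which its call begins: read the wrist's pose just before it.
- robot.hand_in(): hands the job in; it is judged then, once.
The state is a dict: "t": time; "joint_positions": joint angles; "qvel": joint speeds; "effort": joint torques, N m; "position": TCP position; "tool_rot": TCP orientation; "contact_force": force on the tool from outside, world axes, zero at the start; "torque": the same for the moment, N m; "width": finger opening in mm; "grip_force": force on a finger pad.
Only numpy, scipy, OpenCV 4.12 (cv2) and the standard library are available. Lean on these libraries where they do the work, as an engineer would, in place of code of your own. Each camera call takes 0.05 s, during which the arm holds its last target. There are 200 camera calls.

TASK

Each station of the sample rack has a flip tag that must show whether its vial is there: plate lying to the front with the disc face up when the vial stands in its well, plate lying to the back with the cross face up when the well is empty. Two tags are wrong: set each right with the fingertips, turning it over its pivot until it lies fully down on the other side (pressing its thumb tab down raises the plate, which can then be pushed over). Touch the tags gently without pinching them, do not move the two tags that are already right, and leave the vials, and the tweezers and the dish beside the rack, where they are.

Things in the scene. Friction and masses are not known exactly. Their poses are not given: they have to be found in the camera images.
- rack: aluminium tray 296 mm wide (its own y) and 156 mm deep (its own x) on four rubber feet, holding four stations side by side at 70 mm spacing, each a tag stand with a vial well behind it; fixed to the bench. Origin on the bench top, under the line of the tag pivots, midway across; own x points to the back of the rack (the vial side, away from the robot), y to the left, z up. Its pose differs from run to run.
- tag_stand_1: one of four identical tag stands, in a different order along the tray each run: grey foot 66 mm wide with two upright aluminium cheeks that carry the pivot of a flip tag. Fixed. Origin at the foot's underside right below the pivot, 10 mm above the bench; own x points to the back, y to the left. The vial well that its tag speaks for stands directly behind it, centre 70 mm behind the pivot.
- tag_1 (a joint): angle of tag_stand_1's flip tag, rad. 0: plate level to the front (-x), disc face up, thumb tab level to the back. 1.57: plate straight up, tab straight down. 3.14: plate level to the back, cross face up, tab to the front. 0 and 3.14 are stops. Stiff friction hinge: stays at any angle where it is left, turns at 0.02 N m (under 1 N at the tab). Pressing the tab down raises the plate.
- pivot_1 (a point): middle of the pivot of tag_stand_1's tag, 68 mm above the bench; pivot line along own y. The tag, 3 mm thick: white plate 44 mm wide reaching 45 mm from the pivot, raised black disc on one face, cross on the other; in line on the opposite side a thumb tab 26 mm wide reaching 36 mm, with 50 mm free below it. Cheeks end 13 mm from the pivot to front, back and top, 53 mm clear between them.
- well_1: one of four identical vial wells, each behind one of the tag stands, not always the one of its own number: black round cup 33 mm outside, 24 mm inside, on a grey foot; rim 40 mm above the bench. Fixed. Origin at the foot's underside below the cup's axis, 10 mm above the bench; a vial in it stands 11 mm above this origin.
- tag_stand_2: another tag stand, the same as tag_stand_1 in every size and in its axes; carries tag_2.
- tag_2 (a joint): angle of tag_stand_2's flip tag; the same as tag_stand_1's in every way.
- pivot_2 (a point): middle of the pivot of tag_stand_2's tag; the same as tag_stand_1's in every way.
- well_2: another vial well, the same as well_1.
- tag_stand_3: another tag stand, the same as tag_stand_1 in every size and in its axes; carries tag_3.
- tag_3 (a joint): angle of tag_stand_3's flip tag; the same as tag_stand_1's in every way.
- pivot_3 (a point): middle of the pivot of tag_stand_3's tag; the same as tag_stand_1's in every way.
- well_3: another vial well, the same as well_1.
- tag_stand_4: another tag stand, the same as tag_stand_1 in every size and in its axes; carries tag_4.
- tag_4 (a joint): angle of tag_stand_4's flip tag; the same as tag_stand_1's in every way.
- pivot_4 (a point): middle of the pivot of tag_stand_4's tag; the same as tag_stand_1's in every way.
- well_4: another vial well, the same as well_1.
- vial_a: loose capped glass vial, 21 mm in diameter, 44 mm tall, about 22 g, standing in the well of one of the stations; origin at the centre of its underside, 21 mm above the bench, so its cap is 65 mm above the bench (3 mm below the pivots).
- vial_b: loose capped glass vial, 21 mm in diameter, 44 mm tall, about 22 g, standing in the well of one of the stations; origin at the centre of its underside, 21 mm above the bench, so its cap is 65 mm above the bench (3 mm below the pivots).
- vial_c: loose capped glass vial, 21 mm in diameter, 44 mm tall, about 22 g, standing in the well of one of the stations; origin at the centre of its underside, 21 mm above the bench, so its cap is 65 mm above the bench (3 mm below the pivots).
- tweezers: steel tweezers 120 mm long and 9 mm high lying on the bench in front of the rack, about 95 mm in front of the pivots; to be left alone. Origin at mid-length.
- dish: lidded round plastic dish, 56 mm in diameter, 12 mm high, on the bench beside the rack's left end; to be left alone. Origin at the centre of its underside.
There are look-alikes about, which are no part of the job. What is shaped like the vial_a but yellow is not meant. Leave any black look-alike of the vial_b alone.

How it is judged:
By the outcome, as a careful person would: the job done as asked, in the order asked, and still so for the second after the job is handed in, with the robot touching nothing.
It also fails if it takes over 67 s, if anything falls off the work surface, if the arm or the gripper's body presses on something with over 40 N, if the wrist force passes 120 N, or if a joint passes its speed limit or range.

## Working session

There is one attempt and no reset: what is moved stays moved. The work goes in short steps, Python scripts to look and compute and a tool call to move; the robot and the scene stay as the last step left them, time stands still between calls to the robot, and variables do not carry over. Pictures are saved under pics/ and viewed, at most 10 in all, crops included, and the job is handed in when it is done.

Besides the shell and the picture viewer there is one more tool, called after "Emit:" as name(argument=value, ...) on one line, values as JSON. jog_arm: Moves the arm, as the interface text tells. Its arguments: {"type":"object","properties":{"plan":{"type":"array","items":{"type":"array","items":{"type":"array","items":{"type":"number"}}}}},"required":["plan"]}

```bash
mkdir -p pics; ls; cat > h.py <<'E'
import numpy as np, cv2
from bench import robot
def snap(n,f=None):
    o=robot.get_obs(); s=robot.snapshot(n)
    if n=="wrist":
        T=np.eye(4);T[:3,:3]=o["tool_rot"];T[:3,3]=o["position"]; s["C"]=T@np.array(s["mount"])
    else:
        W=np.eye(4);W[:3,:3]=cv2.Rodrigues(np.array(s["rvec"],float))[0];W[:3,3]=np.ravel(s["tvec"]); s["C"]=np.linalg.inv(W)
    if f: cv2.imwrite("pics/"+f,s["pixels"][:,:,::-1])
    return s
def cloud(s):
    z=s["range_z"]; K=np.array(s["K"]); v,u=np.mgrid[:z.shape[0],:z.shape[1]]
    p=np.stack([(u-K[0,2])/K[0,0]*z,(v-K[1,2])/K[1,1]*z,z],-1)
    p=p@s["C"][:3,:3].T+s["C"][:3,3]; p[z==0]=np.nan
    return p
E
python3 - <<'E'
from h import *
o=robot.get_obs();print(o);print(robot.tcp_to_tips)
for n in("scene","side","wrist"):
    s=snap(n,n+"0.png");print(n,s["C"].round(2).tolist(),np.array(s["K"]).tolist())
E
```

```text
pics
{'t': 0.0, 'joint_positions': array([-1.99877190e-02,  3.20292032e-01,  1.56569814e+00, -1.33333414e-05,
        1.25738339e+00, -2.00117050e-02]), 'qvel': array([ 1.20912028e-03, -2.06486520e-05, -2.73835388e-04,  1.36084066e-03,
       -1.38091139e-03, -5.20470891e-04]), 'effort': array([-5.01459035e-04, -4.12465632e+01, -2.31973493e+01,  7.28826877e-02,
        4.58198413e-02, -1.41870069e-04]), 'position': array([5.74501045e+02, 1.36458156e-02, 2.21112775e+02]), 'tool_rot': array([[-2.80875365e-05,  9.99998414e-01, -1.78080759e-03],
       [ 9.99999999e-01,  2.81283841e-05,  2.29126556e-05],
       [ 2.29627105e-05, -1.78080694e-03, -9.99998414e-01]]), 'contact_force': array([-0.76786195, -0.01774665,  0.01751388]), 'torque': array([ 0.03849189, -0.04697259,  0.04346811]), 'grip_force': 0.0, 'width': 90.7909385899637}
8.0
scene [[-0.8, -0.41, 0.44, 161.86], [-0.6, 0.54, -0.6, 632.14], [0.01, -0.74, -0.67, 783.38], [0.0, 0.0, 0.0, 1.0]] [[526.3652815504399, 0.0, 279.4905069174271], [0.0, 526.3652815504399, 211.23039743572903], [0.0, 0.0, 1.0]]
side [[0.91, -0.21, 0.35, 299.17], [-0.41, -0.48, 0.78, -627.92], [0.0, -0.85, -0.53, 525.7], [0.0, 0.0, 0.0, 1.0]] [[424.48791523855266, 0.0, 287.2117701420197], [0.0, 424.48791523855266, 204.8303020407669], [0.0, 0.0, 1.0]]
wrist [[1.0, 0.0, -0.0, 574.06], [0.0, -0.97, -0.24, 70.37], [-0.0, 0.24, -0.97, 383.71], [0.0, 0.0, 0.0, 1.0]] [[351.0221876296747, 0.0, 281.36270586025614], [0.0, 351.0221876296747, 215.65608080159873], [0.0, 0.0, 1.0]]
```

View pics/scene0.png

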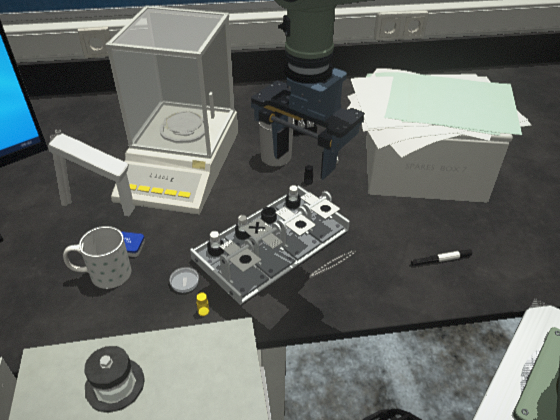

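View pics/side0.png

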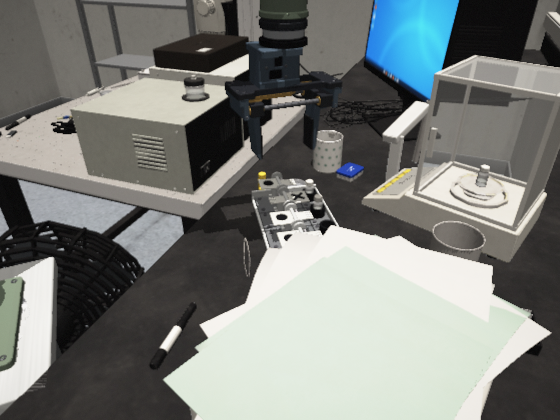

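View pics/wrist0.png

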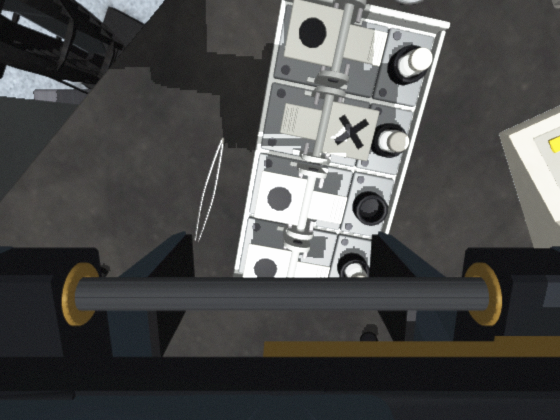

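```bash
python3 - <<'E'
from h import *
s=snap("wrist"); p=cloud(s); im=s["pixels"]
cv2.imwrite("pics/crop.png",cv2.resize(im[0:290,230:460],None,fx=2,fy=2,interpolation=cv2.INTER_CUBIC)[:,:,::-1])
for n,(u,v) in dict(Adisc=(313,33),Bcross=(352,131),Btab=(295,121),Cdisc=(280,198),Ctab=(328,206),Ddisc=(266,268),Dtab=(316,270),Avial=(421,61),Bvial=(398,140),Cwell=(369,208),Dv=(353,268),Atab=(365,46)).items():
    print(n,np.nanmedian(p[v-2:v+3,u-2:u+3].reshape(-1,3),0).round(1))
# plates: points 62..76 high
m=(p[...,2]>62)&(p[...,2]<76)&(p[...,0]<700)&(p[...,0]>440)
n,l,st,c=cv2.connectedComponentsWithStats(m.astype(np.uint8))
for i in range(1,n):
    if st[i,4]>150: 
        q=p[l==i]; print(st[i],q.min(0).round(),q.max(0).round(),np.median(q,0).round(1), cv2.minAreaRect(q[:,:2].astype(np.float32)))
E
```

```text
Adisc [599.5 144.4  71.5]
Bcross [635.1  67.1  70.6]
Btab [585.7  75.5  68.5]
Cdisc [572.6   7.8  70.5]
Ctab [6.168e+02 1.000e-01 6.890e+01]
Ddisc [559.2 -60.4  70.4]
Dtab [607.2 -63.   68.8]
Avial [691.4 124.3  65.2]
Bvial [677.5  59.3  65.1]
Cwell [666.8 -12.8  20.8]
Dv [647.3 -70.   47.9]
Atab [643.  135.2  68.9]
[ 283    0  104   83 5371] [575. 107.  62.] [660. 171.  76.] [614.5 141.5  70.1] ((618.5715942382812, 139.48684692382812), (62.120994567871094, 80.97228240966797), 79.03895568847656)
[410  47  22  24 387] [683. 117.  62.] [700. 135.  67.] [691.3 126.5  65.2] ((691.6978759765625, 126.66539764404297), (17.400100708007812, 17.517850875854492), 62.908905029296875)
[ 280   86   99   78 4433] [573.  39.  62.] [657. 104.  76.] [618.1  71.3  69.6] ((614.1656494140625, 70.64358520507812), (61.37114715576172, 81.01560974121094), 78.84114074707031)
[388 132  21  20 323] [669.  49.  62.] [687.  66.  68.] [677.7  58.4  65.1] ((678.005615234375, 57.83873748779297), (16.718103408813477, 17.326038360595703), 89.70108032226562)
[ 254  167   93   72 3853] [549. -29.  62.] [633.  36.  76.] [587.4   4.3  69.5] ((591.9051513671875, 4.504573822021484), (63.5904541015625, 80.9026870727539), 78.85427856445312)
[ 243  239   87   38 2154] [537. -70.  62.] [620. -33.  76.] [572.6 -56.2  69.6] ((578.31298828125, -51.35036087036133), (36.83782196044922, 83.1005630493164), 89.84772491455078)
```

View pics/crop.png

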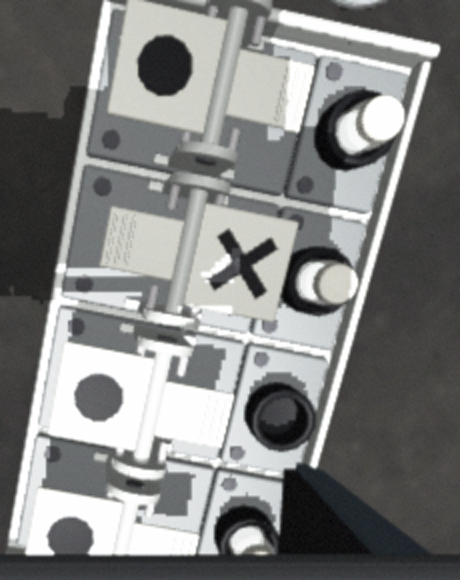

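A (disc, vial) at crop (165,65) and D (disc, vial) at (70,540) are right. B at (240,265) shows the cross with a vial, and C at (100,395) shows the disc with an empty well at (280,415), so those two are wrong. The look-alikes I can see are the yellow vial (scene 203,303) and the black one (scene 308,175), both on the bench and not touched. Pivots: C ≈ (596.3, 3.6), B ≈ (609.8, 71.5), rack yaw -11.15°.

Emit:
jog_arm(plan=[[[-1, 20, 0, 0.1, -1], [-1, 45, 20, 0.195, -1], [-1, 45, 40, 0.195, -1], [-1, 45, 60, 0.195, -1], [-1, 45, 60, 0.195, -1], [-1, 45, 60, 0.195, -1], [-1, 45, 60, 0.195, -1], [-1, 45, 60, 0.195, -1], [-1, 45, 60, 0.195, -1], [-1, 45, 60, 0.195, -1]]])

```text
t: 1.2
position: [620.2, -1.0, 162.6]
tool_rot: [[0.194, 0.981, 0.001], [0.981, -0.194, -0.0], [0.0, 0.001, -1.0]]
contact_force: [-0.4, 0.2, 0.2]
width: 14.2
grip_force: 0.0
```

Emit:
jog_arm(plan=[[[0, 0, 40, 0, -1], [0, 0, 70, 0, -1], [0, 0, 80, 0, -1], [0, 0, 83, 0, -1], [0, 0, 86, 0, -1], [0, 0, 89, 0, -1], [0, 0, 91, 0, -1]]])

```text
t: 1.9
position: [620.8, -1.0, 72.2]
tool_rot: [[0.194, 0.981, 0.003], [0.981, -0.194, 0.0], [0.001, 0.002, -1.0]]
contact_force: [-0.7, 0.8, 2.4]
width: 0.5
grip_force: 0.6
```

```bash
python3 - <<'E'
from h import *
s=snap("scene"); cv2.imwrite("pics/s1.png",cv2.resize(s["pixels"][150:320,170:380],None,fx=3,fy=3)[:,:,::-1])
E
```

```text
(no output)
```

View pics/s1.png

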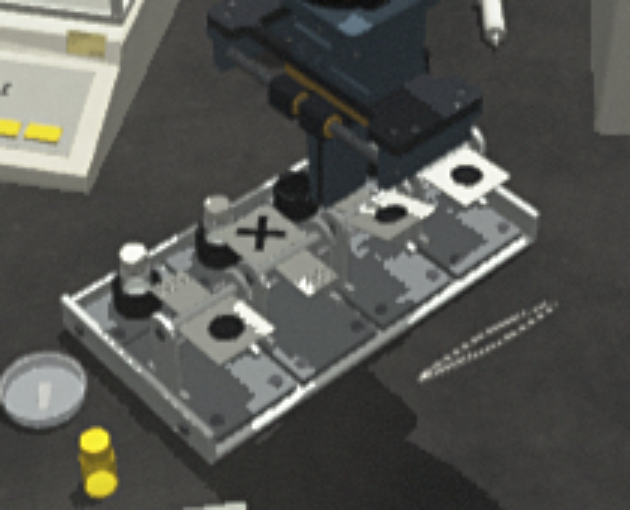

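The picture shows C's plate at (390,213) starting to rise, with the fingertips on its tab, clear of the neighbouring tags and the cup. I'll press on.

Emit:
jog_arm(plan=[[[0, 0, 3, 0, -1], [0, 0, 6, 0, -1], [0, 0, 9, 0, -1], [0, 0, 12, 0, -1], [0, 0, 15, 0, -1], [0, 0, 17, 0, -1], [0, 0, 18, 0, -1]]])

```text
t: 2.65
position: [619.9, -1.0, 52.6]
tool_rot: [[0.194, 0.981, -0.0], [0.981, -0.194, -0.0], [-0.0, -0.0, -1.0]]
contact_force: [0.3, 0.4, 0.9]
width: 0.5
grip_force: 0.4
```

```bash
cat > chk.py <<'E'
from h import *
import sys
P=np.array(eval(sys.argv[1])); ux=np.array([.981,-.193]);uy=np.array([.193,.981])
for n in("scene","side","wrist"):
    p=cloud(snap(n,f"{sys.argv[2]}_{n}.png")).reshape(-1,3); d=p[:,:2]-P; x=d@ux; y=d@uy
    m=(abs(y)<19)&(p[:,2]>50)&(p[:,2]<120)&(abs(x)<48)
    for a in range(-48,48,6):
        q=p[m&(x>=a)&(x<a+6),2]
        if len(q)>5: print(n,a,len(q),np.percentile(q,[10,50,90]).round(1))
E
python3 chk.py 596.3,3.6 c1
```

```text
scene -24 8 [ 95.5  99.5 105.7]
scene -12 7 [64.  78.6 80.8]
scene -6 23 [ 66.9  68.2 110.2]
scene 6 83 [ 75.4  89.7 103.3]
scene 12 96 [60.2 71.3 93.7]
scene 18 23 [69.4 83.2 96.1]
scene 24 33 [58.3 74.5 94.5]
scene 30 18 [65.5 79.6 94.1]
side -30 9 [105.9 106.2 107.5]
side -24 18 [ 99.4 103.9 106.6]
side -18 17 [81.3 95.7 99. ]
side -12 17 [66.4 84.7 89.3]
side -6 18 [ 72.   72.9 118.9]
side 0 8 [70.7 71.8 71.9]
side 6 93 [ 67.   88.5 106.9]
side 12 75 [ 65.3  86.9 108.5]
side 18 68 [ 57.4  82.9 101.9]
side 24 101 [ 59.5  84.4 108.1]
side 30 52 [ 65.6  95.4 110.7]
wrist -30 52 [104.6 105.2 105.6]
wrist -24 607 [100.9 103.6 105.8]
wrist -12 20 [64.4 65.4 66.2]
wrist 6 20 [64.9 65.9 66.4]
wrist 12 41 [54.7 63.7 68.2]
wrist 18 746 [ 63.   98.7 100.6]
wrist 24 549 [ 61.2  92.1 100.6]
wrist 30 26 [51.5 58.5 65.6]
```

Emit:
jog_arm(plan=[[[0, 0, -40, 0, -1], [0, 0, -75, 0, -1], [0, -35, -75, 0, -1], [0, -70, -75, 0, -1], [0, -71, -60, 0, -1], [0, -71, -50, 0, -1], [0, -65, -50, 0, -1], [0, -58, -50, 0, -1], [0, -52, -50, 0, -1], [0, -46, -50, 0, -1]]])

```text
t: 3.8
position: [576.2, 7.7, 103.2]
tool_rot: [[0.194, 0.981, 0.001], [0.981, -0.194, 0.0], [0.0, 0.001, -1.0]]
contact_force: [-0.1, 0.7, -0.4]
width: 0.4
grip_force: 0.3
```

Emit:
jog_arm(plan=[[[0, 6, 0, 0, -1], [0, 12, 0, 0, -1], [0, 18, 0, 0, -1], [0, 24, 4, 0, -1], [0, 30, 8, 0, -1], [0, 36, 11, 0, -1], [0, 42, 14, 0, -1], [0, 46, 17, 0, -1], [0, 47, 20, 0, -1], [0, 47, 22, 0, -1]]])

```text
t: 4.8
position: [621.4, -1.3, 80.8]
tool_rot: [[0.194, 0.981, 0.001], [0.981, -0.194, -0.0], [0.0, 0.001, -1.0]]
contact_force: [0.3, -0.1, 1.5]
width: 0.4
grip_force: 0.3
```

```bash
python3 chk.py 596.3,3.6 c2 | grep wrist
```

```text
wrist -36 200 [65.3 66.2 67. ]
wrist -30 111 [65.7 66.5 67.7]
wrist -24 78 [66.2 67.1 68.1]
wrist -18 74 [66.6 67.6 68.3]
wrist -12 134 [65.1 67.2 68.5]
wrist -6 138 [68.5 70.7 71.8]
wrist 0 207 [69.  70.2 71.9]
wrist 6 204 [69.1 69.8 70.7]
wrist 12 104 [69.6 70.7 91.6]
wrist 18 401 [ 71.6  96.7 115.1]
wrist 24 385 [ 71.5  95.  115.6]
wrist 30 107 [71.7 73.4 93.5]
wrist 36 194 [71.7 72.5 73.4]
wrist 42 82 [71.9 72.7 73.6]
```

Emit:
jog_arm(plan=[[[0, 0, 1, 0, -1], [0, 0, 2, 0, -1], [0, 0, 2.5, 0, -1], [0, 0, 3, 0, -1], [0, 0, 3, 0, -1]]])

```text
t: 5.45
position: [621.1, -1.2, 78.0]
tool_rot: [[0.194, 0.981, 0.0], [0.981, -0.194, -0.0], [0.0, 0.0, -1.0]]
contact_force: [0.3, -0.8, 0.9]
width: 0.2
grip_force: 0.2
```

```bash
python3 chk.py 596.3,3.6 c2 | grep wrist
```

```text
wrist -36 229 [68.  68.8 69.7]
wrist -30 109 [67.6 68.9 69.9]
wrist -24 60 [67.1 68.4 69.3]
wrist -18 58 [67.  68.5 69.4]
wrist -12 101 [65.2 67.3 69.3]
wrist -6 120 [68.8 70.8 71.9]
wrist 0 195 [68.6 70.  71.9]
wrist 6 196 [68.3 69.1 69.9]
wrist 12 99 [68.4 69.5 88.1]
wrist 18 348 [ 73.2  98.4 116.3]
wrist 24 443 [ 69.4  93.  115.2]
wrist 30 101 [68.6 70.1 90.6]
wrist 36 185 [68.6 69.5 70.2]
wrist 42 88 [68.5 69.3 70.1]
```

Emit:
jog_arm(plan=[[[0, 0, 0.5, 0, -1], [0, 0, 1, 0, -1], [0, 0, 1.3, 0, -1], [0, 0, 1.3, 0, -1]]])

```text
t: 6.0
position: [621.1, -1.2, 77.7]
tool_rot: [[0.194, 0.981, 0.001], [0.981, -0.194, -0.0], [0.0, 0.001, -1.0]]
contact_force: [-1.1, -0.1, 6.3]
width: 0.7
grip_force: 3.1
```

Emit:
jog_arm(plan=[[[0, 0, -20, 0, -1], [0, 0, -45, 0, -1], [35, -25, -45, 0, -1], [69.5, -49, -45, 0, -1], [69.5, -49, -45, 0, -1], [69.5, -49, -20, 0, -1], [69.5, -49, -8, 0, -1], [69.5, -49, -3, 0, -1], [69.5, -49, 1, 0, -1], [69.5, -49, 4, 0, -1]]])

```text
t: 7.0
position: [586.5, 76.0, 72.7]
tool_rot: [[0.194, 0.981, -0.0], [0.981, -0.194, -0.0], [-0.0, -0.0, -1.0]]
contact_force: [-0.9, -0.9, 1.4]
width: 0.6
grip_force: 0.6
```

Emit:
jog_arm(plan=[[[0, 0, 3, 0, -1], [0, 0, 6, 0, -1], [0, 0, 9, 0, -1], [0, 0, 12, 0, -1], [0, 0, 15, 0, -1], [0, 0, 18, 0, -1], [0, 0, 20, 0, -1], [0, 0, 20, 0, -1]]])

```text
t: 7.8
position: [586.1, 76.5, 52.2]
tool_rot: [[0.194, 0.981, -0.001], [0.981, -0.194, -0.0], [-0.0, -0.001, -1.0]]
contact_force: [-0.7, 0.2, 0.4]
width: 0.4
grip_force: 0.0
```

```bash
python3 chk.py 609.7,71.3 b1
```

```text
scene -42 85 [ 72.2  88.2 100.7]
scene -36 113 [53.  62.8 79.8]
scene -30 19 [55.9 71.7 93.7]
scene -24 34 [55.6 72.6 89.4]
scene -18 12 [60.2 75.1 90.2]
scene -12 6 [61.9 64.1 70.8]
scene -6 12 [63.6 68.9 70.1]
scene 0 30 [69.3 72.8 77.3]
scene 6 25 [77.9 81.  86.6]
scene 12 8 [85.6 88.1 92.3]
side -42 55 [ 74.3  92.5 109.7]
side -36 91 [ 55.6  81.3 109. ]
side -30 74 [ 56.7  81.1 100.2]
side -24 99 [ 58.7  90.1 112.6]
side -18 64 [ 54.5  89.4 110.4]
side -12 19 [55.5 60.5 65. ]
side -6 28 [66.7 71.6 72.7]
side 0 41 [73.2 76.6 80.2]
side 6 41 [82.5 85.6 88.8]
side 12 41 [90.5 94.3 97.5]
side 18 41 [ 98.5 101.7 104.7]
side 24 6 [104.2 105.3 105.7]
wrist -30 685 [ 63.9  98.8 100.6]
wrist -24 517 [ 63.1  98.  100.4]
wrist -12 14 [64.8 65.3 66.2]
wrist 6 13 [64.5 65.2 66.3]
wrist 18 980 [ 98.1 101.4 104.3]
wrist 24 233 [103.9 104.6 105.3]
```

View pics/b1_wrist.png

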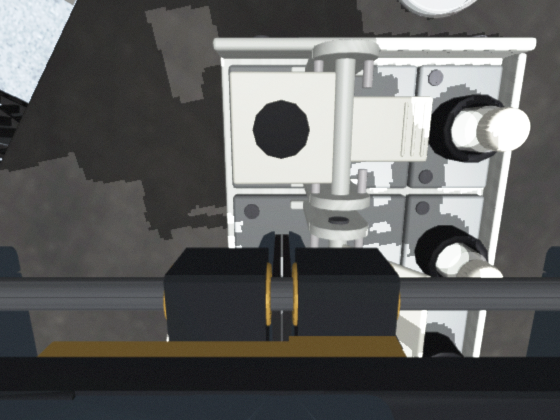

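The wrist view shows the fingers closed over B's tab at (280,260) and A untouched at (280,130). The depth readings put B's plate raised, with its tip about 26 mm behind the pivot. Next I'll go behind it and push it forward.

Emit:
jog_arm(plan=[[[0, 0, -40, 0, -1], [0, 0, -75, 0, -1], [0, 35, -75, 0, -1], [0, 70, -75, 0, -1], [0, 71, -60, 0, -1], [0, 71, -50, 0, -1], [0, 65, -50, 0, -1], [0, 58, -50, 0, -1], [0, 52, -50, 0, -1], [0, 46, -50, 0, -1]]])

```text
t: 8.95
position: [630.9, 68.0, 103.6]
tool_rot: [[0.193, 0.981, 0.001], [0.981, -0.193, 0.0], [0.0, 0.001, -1.0]]
contact_force: [0.2, -0.3, 0.9]
width: 0.5
grip_force: 0.3
```

Emit:
jog_arm(plan=[[[0, -6, 0, 0, -1], [0, -12, 0, 0, -1], [0, -18, 0, 0, -1], [0, -24, 4, 0, -1], [0, -30, 8, 0, -1], [0, -36, 11, 0, -1], [0, -42, 14, 0, -1], [0, -46, 17, 0, -1], [0, -47, 20, 0, -1], [0, -47, 22, 0, -1]]])

```text
t: 9.95
position: [584.9, 76.7, 80.3]
tool_rot: [[0.194, 0.981, -0.001], [0.981, -0.194, -0.0], [-0.0, -0.001, -1.0]]
contact_force: [-0.2, 0.4, 1.0]
width: 0.1
grip_force: 0.3
```

```bash
python3 chk.py 609.7,71.3 b2 | grep wrist
```

```text
wrist -48 88 [71.2 72.  72.8]
wrist -42 156 [71.2 71.9 72.6]
wrist -36 19 [70.5 71.3 72.1]
wrist -30 517 [ 71.6  95.6 115.6]
wrist -24 155 [ 74.8  97.9 116.1]
wrist -18 114 [69.3 70.1 70.8]
wrist -12 194 [69.1 69.7 70.5]
wrist -6 195 [68.9 70.3 71.8]
wrist 0 129 [68.5 70.6 71.9]
wrist 6 115 [65.4 68.  69. ]
wrist 12 87 [66.4 67.7 68.5]
wrist 18 87 [66.8 67.5 68.2]
wrist 24 148 [66.1 67.3 68.3]
wrist 30 248 [66.1 66.9 67.8]
```

Emit:
jog_arm(plan=[[[0, 0, 1, 0, -1], [0, 0, 2, 0, -1], [0, 0, 3, 0, -1], [0, 0, 3.4, 0, -1], [0, 0, 3.4, 0, -1]]])

```text
t: 10.6
position: [585.6, 76.7, 77.7]
tool_rot: [[0.194, 0.981, 0.001], [0.981, -0.194, 0.0], [0.0, 0.001, -1.0]]
contact_force: [-1.4, -0.2, 3.5]
width: 0.4
grip_force: 2.1
```

Emit:
jog_arm(plan=[[[0, 0, 0.5, 0, -1], [0, 0, 0.5, 0, -1]]])

```text
t: 10.8
position: [585.6, 76.7, 77.7]
tool_rot: [[0.194, 0.981, 0.001], [0.981, -0.194, 0.0], [0.0, 0.001, -1.0]]
contact_force: [-0.8, -0.6, 6.6]
width: 0.7
grip_force: 3.5
```

Emit:
jog_arm(plan=[[[0, 0, -15, 0, -1], [0, 0, -50, 0, -1], [0, 0, -90, 0, -1], [-30, 0, -130, 0, -1], [-70, 0, -160, 0, -1], [-110, 0, -160, 0, -1], [-110, 0, -160, 0, -1], [-110, 0, -160, 0, -1]]])

```text
t: 11.6
position: [563.8, -31.7, 236.4]
tool_rot: [[0.196, 0.981, -0.0], [0.981, -0.196, 0.001], [0.001, -0.0, -1.0]]
contact_force: [0.1, -0.2, 0.4]
width: 0.5
grip_force: 0.0
```

```bash
python3 chk.py 609.7,71.3 e1 | grep -E "wrist|scene"; echo C; python3 chk.py 596.3,3.6 e2| grep -E "wrist|scene"
```

```text
scene -48 30 [66.7 67.9 70.8]
scene -42 51 [67.3 69.2 70.6]
scene -36 45 [67.1 69.2 70.9]
scene -30 46 [67.8 69.8 71.4]
scene -24 46 [68.  69.5 71.3]
scene -18 47 [68.  69.4 70.9]
scene -12 43 [67.1 68.8 70.8]
scene -6 54 [67.2 70.1 72.4]
scene 0 27 [68.8 70.7 71.8]
scene 6 38 [67.  69.1 70.7]
scene 12 26 [67.3 68.3 69.7]
scene 18 32 [67.6 68.7 70.3]
scene 24 30 [67.  69.5 70.6]
scene 30 24 [68.3 69.2 70.1]
wrist -48 138 [68.2 69.1 70. ]
wrist -42 319 [68.2 69.2 70.3]
wrist -36 313 [68.5 69.6 70.9]
wrist -30 286 [68.7 69.8 71.2]
wrist -24 303 [68.5 69.9 71.1]
wrist -18 317 [68.4 69.4 70.6]
wrist -12 316 [68.3 69.2 70.1]
wrist -6 315 [68.7 70.4 72. ]
wrist 0 267 [68.7 70.5 72.1]
wrist 6 239 [66.2 69.2 70.2]
wrist 12 216 [68.1 69.3 70.2]
wrist 18 209 [68.2 69.2 70.3]
wrist 24 208 [68.3 69.3 70.4]
wrist 30 205 [68.3 69.4 70.5]
C
scene -36 34 [66.9 68.8 70.6]
scene -30 29 [68.  69.3 71.6]
scene -24 27 [67.5 69.  70.4]
scene -18 32 [66.5 68.6 70.1]
scene -12 28 [66.5 68.7 69.9]
scene -6 52 [67.4 69.2 71.7]
scene 0 29 [68.7 70.1 71.6]
scene 6 35 [66.8 68.4 69.8]
scene 12 41 [67.1 68.9 70.9]
scene 18 37 [67.5 69.3 70.6]
scene 24 40 [67.1 69.2 70.6]
scene 30 39 [66.5 69.2 70.8]
scene 36 32 [67.7 69.1 70.8]
scene 42 17 [67.3 68.4 69.5]
wrist -36 192 [67.9 69.1 70.2]
wrist -30 168 [68.4 69.4 70.5]
wrist -24 191 [67.9 69.1 70.1]
wrist -18 170 [68.2 69.2 70. ]
wrist -12 202 [66.8 69.2 70.1]
wrist -6 243 [68.8 70.4 71.8]
wrist 0 257 [68.7 70.4 72.1]
wrist 6 262 [68.3 69.2 70. ]
wrist 12 271 [68.5 69.5 70.5]
wrist 18 260 [68.4 69.6 70.8]
wrist 24 262 [68.3 69.5 70.7]
wrist 30 262 [68.5 69.6 70.7]
wrist 36 262 [68.2 69.1 70.2]
wrist 42 125 [68.  69.1 69.9]
```

View pics/e2_wrist.png

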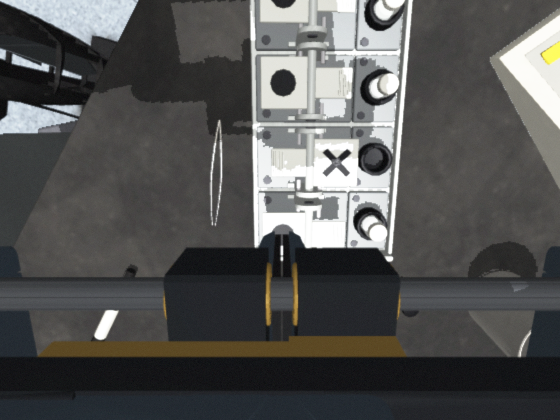

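In the picture B shows its disc at (283,83) with a vial behind it, and C shows its cross at (336,162) with an empty well. D at (285,215) has its vial at (372,225). Both turned tags read level, so I'm handing in.

```bash
python3 -c "
from bench import robot
print(robot.hand_in())"
```

```text
the job is handed in; nothing more can be done
None
```

Both wrong tags now lie fully down on the correct side (second station from the left disc up, third cross up), nothing else was touched, and the job was handed in after about 12 s of robot time; no verdict came back.

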